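Snap the vent cap onto the fish box and hold it down

ROBOT

A 6-joint arm with a two-finger parallel gripper is mounted at the origin on the work surface. World frame = base frame: x ahead of the robot, y to its left, z up, the work surface at z = 0. Lengths are in m, angles in degrees, forces in N, time in s.
With the tool pointing down it reaches from about 0.4 to 0.825 m from the base axis. Payload 7 kg.
Tool frame: the origin (TCP) lies at the very end of the fingers, on their centre line; the grasp point (between the pads) lies 19 mm behind it (ctrl.tcp_to_grasp is the distance from the TCP to the grasp point, in m); z points along the fingers, y is the direction in which the jaws open and shut (so a half turn about z gives the same grasp; the last joint's range is limited). The gripper opens to 88 mm and grips with 3 to 60 N. Pads are 19 mm wide; open, the fingers measure 130 mm over their backs; the gripper's body (78 mm by 193 mm) begins 47 mm behind the grasp point.
Start: joints at [-49.956, 20.546, 0.682, 0, -70.136, -16.507], TCP at [0.27, -0.619, 0.193] pointing down, gripper open.
Joint ranges: [-176.03, 176.03], [-82.01, 121.73], [-58.28, 71.71], [-173.87, 95.51], [-174.79, -0.11], [-173.66, 173.66]. Speed limits (degrees/s): [136.94, 136.94, 172.46, 180, 180, 180].

INTERFACE

Orientations are given as [roll, pitch, yaw] about the fixed x, y, z axes, in that order (R = Rz(yaw) Ry(pitch) Rx(roll)).
In Python, from plant import ctrl gives the robot as it stands.
- The arm moves only by the tool jog_arm, never from a script. Its argument "commands" is a list of rows, each an object of numbers: "x", "y", "z": the shift along the tool's x, y, z in cm; "roll": the turn about the tool's z in rad. In form: [{"x": .., "y": .., "z": .., "roll": ..}, ...]. A call has 1 to 12 rows; each row shifts and turns the commanded pose from where the row before left it, along the tool's axes as they then stand; what a row does not reach is not made up. A row lasts 1/10 s, in which the tool goes at most 50 mm and 8.59 degrees, less where a joint would pass 70% of its speed; a pose out of reach is approached as far as the arm can. A call is refused whole if a number of a shift passes 5 or a number of a turn 0.15, either way. A call with a gripper value outside its range is refused whole. "gripper" is the finger opening in cm, from 0 to 8.76, set as the call begins (left out, the last holds). The fingers move at their own pace and stop on an object; the grip force is fixed at half the most. Time passes only in rows, so rows that do not move let the fingers close. It gives the time, the measured TCP pose, the force and the opening at its end, in the units of the state.
- ctrl.get_obs(): the state, without advancing time (a new reading comes with each control period).
- ctrl.snapshot(name): name is "scene" or "top" or "wrist"; returns a dict with "image" (480x640x3 uint8, red, green, blue), "mtx" (3x3 intrinsics, pixels), "position" and "orientation" of the camera in the world; the wrist camera has in their place "hand_eye" (4x4, takes a point from camera to tool coordinates, whose origin is the TCP and whose axes are the flange's). Camera axes: x right, y up, looking along -z (the intrinsics and any distortion apply to the point x, -y, -z); pixel columns grow to the right and rows downward; lengths in m; the calibration is good to about 2 mm. A picture is of the moment at which its call begins: read the wrist's pose just before it. There is no depth.
- ctrl.close_job(): hands the job in, once; it reports no verdict.
Trained networks look in the newest picture that a camera, given by its name, has taken for a name from the list of things; names that differ only in an ending like _2 or _b are one class to them, and where a whole thing is asked for, a point or a joint stands for the part that bears it (a point fixed in the world has none). Each returns a list of dicts, best first, with "confidence" (0 to 1); they miss things now and then, are a little off and sometimes report something else, mostly with a low value. They report only what shows in the picture. A call takes as long as a camera call. They do not tell look-alikes from the thing itself.
- ctrl.search_frame(camera, query): "position" ([column, row] as shares, 0 to 1, of the picture: columns of its width, rows of its height, amid what is visible of it).
- ctrl.regions_of(camera, query): "mask" (480x640 bool, what is visible of it) and "position" ([column, row] as shares, 0 to 1, of the picture: columns of its width, rows of its height, amid what is visible of it).
The state is a dict: "clock": time; "joint_pos": joint angles; "qvel": joint speeds; "tau": joint torques, N m; "tool_pos": TCP position; "orientation": TCP orientation; "force": force on the tool from outside, world axes, zero at the start; "moment": the same for the moment, N m; "opening": finger opening in m.
Only numpy, scipy, OpenCV 4.12 (cv2) and the standard library are available. Lean on these libraries where they do the work, as an engineer would, in place of code of your own. Each camera call takes 0.05 s, during which the arm holds its last target.

TASK

Fit the loose vent cap onto the steel neck in the lid of the white fish box: first turn it so that its beak points straight along the drip gutter in the lid, then press it down until it clicks, and keep pressing past the click so that it squeezes the spring seal under it well down. Finish while still holding the cap pressed down on its seal with the fingers on it, beak still along the gutter; do not let go or ease off. Leave the cup, the bowl and the jar where they stand.

Things in the scene. Friction and masses are not known exactly. Their poses are not given: they have to be found in the camera images.
- vent_cap: Loose black plastic cap, 50 g, upright on the counter: round hollow body 42 mm wide, 34 mm tall, open below, inner lip 25 mm wide and 4 mm high. A beak 10 mm thick sticks out level to +x, 20 mm up. Origin: centre of the underside; z up, x towards the beak. Starts with the beak up to 105 degrees off the gutter's direction; its place may be swapped with the cup's or bowl's.
- cap_grip (a point): Middle of the grip bar on top of the cap, on its axis, 45 mm above its underside. The bar is 36 mm long (along the cap's x), 14 mm thick (along y), 22 mm tall (34 to 56 mm above the underside).
- beak_tip (a point): Tip of the cap's beak: 36 mm from the cap's axis along its +x, 20 mm above its underside.
- fish_box: White insulated fish box that cannot move, 310 x 250 mm over the lid, lid surface 100 mm above the counter. Origin: centre of its underside; x along its long side, towards the gutter's end, z up.
- neck (a point): On the axis of the steel neck, at lid-surface height, in the middle of the lid; axes as the fish box's. Around it a collar 52 mm wide rises 6 mm; in it stands the black spring seal, a disc 40 mm wide, top 12 mm above the lid; out of that rises the stud.
- stud_tip (a point): Centre of the stud's top, 33 mm above the lid. Stud 22 mm wide, coned above 25 mm. Four sprung steel balls stand 4.5 mm out of its side, 20 mm above the lid. The cap's lip meets them with its underside 25 mm above the lid; pushing past takes 8 to 14 N; from about 20 mm down the force drops (the click) and the balls pull the cap onto the seal, underside about 12 mm above the lid.
- gutter (a point): Start of the drip gutter, on the lid surface 55 mm from the neck's axis: two low steel ribs 25 mm apart and 7 mm high that run from here straight away from the neck to the lid's edge, along the fish box's +x. The beak must point this way.
- seal (a joint): How far the spring seal is squeezed down, in m: 0 free, 0.005 fully (hard stop, cap's underside 7 mm above the lid). Spring of about 1.5 N per mm, 1 N preload. The clicked cap, let go, squeezes it by less than 1 mm.
- cup: White cup, 72 mm in diameter, 75 mm tall, to be left alone. Origin: centre of the underside.
- bowl: Small steel bowl, 104 mm in diameter, 42 mm tall, to be left alone. Origin: centre of the underside.
- jar: Amber glass jar with a steel lid, 60 mm in diameter, 85 mm tall, to be left alone. Origin: centre of the underside.
Mind the look-alikes: they are no part of the job. Of the things that look like the vent_cap, the largest one is meant.

How it is judged (in metres and radians):
On the way, in this order (a step that is already met when the one before it is completed fails the run):
1. the cap is over or on the neck, not yet clicked (its underside 18 to 70 mm above the lid, its axis within 12 mm of the neck's), its beak already within about 25 degrees of the gutter's direction (horizontal distance between vent_cap and neck below 0.012 m and z of vent_cap in the frame of neck between 0.018 and 0.07 m and y of beak_tip in the frame of neck between -0.015 and 0.015 m and x of beak_tip in the frame of neck above 0.02 m), for 0.1 s.
2. the cap has clicked home onto the stud (horizontal distance between vent_cap and neck below 0.005 m and z of vent_cap in the frame of neck below 0.0135 m), for 0.1 s.
At the end, for the whole second after the job is handed in: Cap clicked on the neck (axes within 4 mm, underside under 10.5 mm above the lid, tilt under 7 degrees), beak within 14 degrees of the gutter (tip at most 9 mm aside), fingers on it (over 2 N) and pressing so that the seal is squeezed over 2.5 mm, all through the last second (horizontal distance between vent_cap and neck below 0.004 m and z of vent_cap in the frame of neck below 0.0105 m and angle between vent_cap's own z axis and vertical below 0.12 rad and y of beak_tip in the frame of neck between -0.009 and 0.009 m and x of beak_tip in the frame of neck above 0.02 m and value of joint seal above 0.0025 m and contact force between the fingers and vent_cap above 2 N); the arm keeps its last pose, push and grip.
It fails at once if the cup is pushed more than 30 mm from its place (distance of cup from where it was at the start of the episode above 0.03 m).
It fails at once if the bowl is pushed more than 30 mm from its place (distance of bowl from where it was at the start of the episode above 0.03 m).
It fails at once if the jar is pushed more than 30 mm from its place (distance of jar from where it was at the start of the episode above 0.03 m).
It also fails if it takes over 40 s, if anything falls off the work surface, if the arm or the gripper's body presses on something with over 40 N, if the wrist force passes 120 N, or if a joint passes its speed limit or range.

## Working session

There is one attempt and no reset: what is moved stays moved. The work goes in short steps, Python scripts to look and compute and a tool call to move; the robot and the scene stay as the last step left them, time stands still between calls to the robot, and variables do not carry over. Pictures are saved under pics/ and viewed, and the job is handed in when it is done.

Besides the shell and the picture viewer there is one more tool, called as name([rows], argument=value, ...), one row to a line, values as JSON. jog_arm: Moves the arm, as the interface text tells. Its arguments: {"type":"object","properties":{"commands":{"type":"array"},"gripper":{"type":"number"}},"required":["commands"]}

```bash
mkdir -p pics; ls; cat > h.py <<'E'
import numpy as np, cv2
from plant import ctrl
from scipy.spatial.transform import Rotation as R
def snap(n,f):
    s=ctrl.snapshot(n); cv2.imwrite('pics/'+f+'.png',s['image'][:,:,::-1]); return s
E
python3 - <<'E'
from h import *
print(ctrl.get_obs())
for n in ['scene','top']:
    s=snap(n,n+'0'); print(n,s['mtx'],s['position'],s['orientation'],[k for k in s])
    for q in ['vent_cap','cup','bowl','jar','neck','gutter','stud_tip','beak_tip','cap_grip']:
        try: print(q,[(np.round(np.array(d['position'])*[640,480],1).tolist(),round(d['confidence'],2)) for d in ctrl.search_frame(n,q)])
        except Exception as e: print(q,e)
E
```

```text
pics
{'clock': 0.0, 'joint_pos': array([-4.99562941e+01,  2.05907723e+01,  6.30703338e-01, -2.21065693e-02,
       -7.01347114e+01, -1.65060865e+01]), 'qvel': array([ 0.01002559, -0.03898999,  0.01124674,  0.03378478,  0.07027677,
       -0.02055413]), 'tau': array([-2.79102887e-04, -5.82721245e+01,  2.93045962e+01,  6.99710727e+00,
        6.85335224e-03, -1.41516525e-04]), 'tool_pos': array([ 0.26929976, -0.6183267 ,  0.19160064]), 'orientation': array([ 1.79903221e+02, -7.00674159e-03, -1.56469904e+02]), 'force': array([0.63066523, 0.65128048, 0.87018004]), 'moment': array([-0.07721441, -0.03146788, -0.00562458]), 'opening': 0.08753977021907415}
scene [[454.19614797   0.         322.04518132]
 [  0.         454.19614797 236.69870417]
 [  0.           0.           1.        ]] [ 1.01832484 -0.42139788  0.68028979] [46.35202959 -0.25733891 51.54095349] ['image', 'mtx', 'position', 'orientation']
vent_cap [([196.1, 315.2], 0.88), ([174.7, 362.0], 0.7), ([143.8, 338.9], 0.68)]
cup [([268.2, 261.3], 0.78)]
bowl [([303.6, 318.6], 0.71), ([421.2, 171.5], 0.58)]
jar [([229.7, 409.1], 0.79
[... 294 characters left out ...]
30.38832114   0.         320.87831519]
 [  0.         530.38832114 245.85987376]
 [  0.           0.           1.        ]] [ 0.39622826 -0.07146126  0.98518496] [ 11.22213728   1.4824915  -89.85912323] ['image', 'mtx', 'position', 'orientation']
vent_cap [([489.7, 263.0], 0.8), ([453.0, 290.9], 0.66), ([148.2, 285.2], 0.49)]
cup [([366.7, 300.2], 0.81)]
bowl [([380.0, 222.0], 0.77)]
jar []
neck [([149.0, 291.1], 0.55), ([147.8, 280.3], 0.44)]
gutter [([149.8, 280.9], 0.73)]
stud_tip [([146.0, 284.5], 0.93)]
beak_tip [([453.8, 289.8], 0.67), ([500.4, 301.8], 0.62), ([490.5, 264.3], 0.52), ([379.4, 219.7], 0.24)]
cap_grip [([455.0, 288.5], 0.85), ([508.0, 299.8], 0.69), ([486.7, 266.3], 0.5)]
```

View pics/scene0.png

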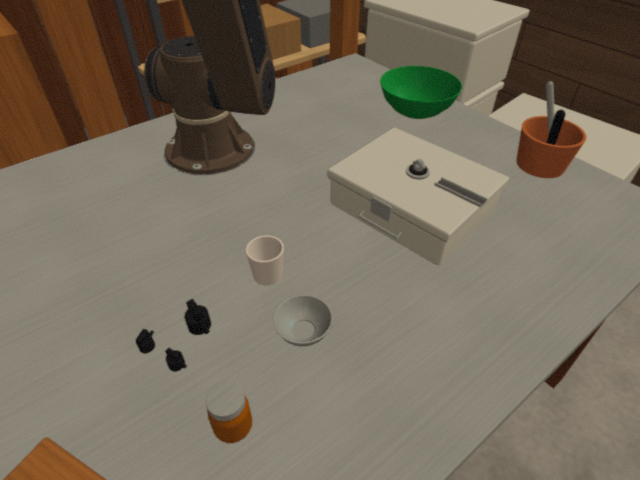

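View pics/top0.png

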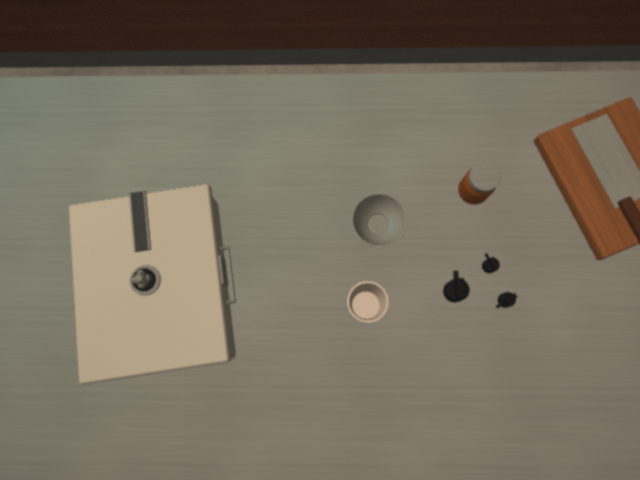

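```bash
python3 - <<'E'
import cv2,numpy as np
a=cv2.imread('pics/top0.png')[220:340,400:560]
b=cv2.imread('pics/scene0.png')[280:400,100:260]
c=np.hstack([cv2.resize(a,(400,300),interpolation=2),cv2.resize(b,(400,300),interpolation=2)])
d=np.hstack([cv2.resize(cv2.imread('pics/top0.png')[200:360,40:253],(400,300)),cv2.resize(cv2.imread('pics/scene0.png')[120:270,320:520],(400,300))])
cv2.imwrite('pics/c0.png',np.vstack([c,d]))
E
```

```text
(no output)
```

View pics/c0.png

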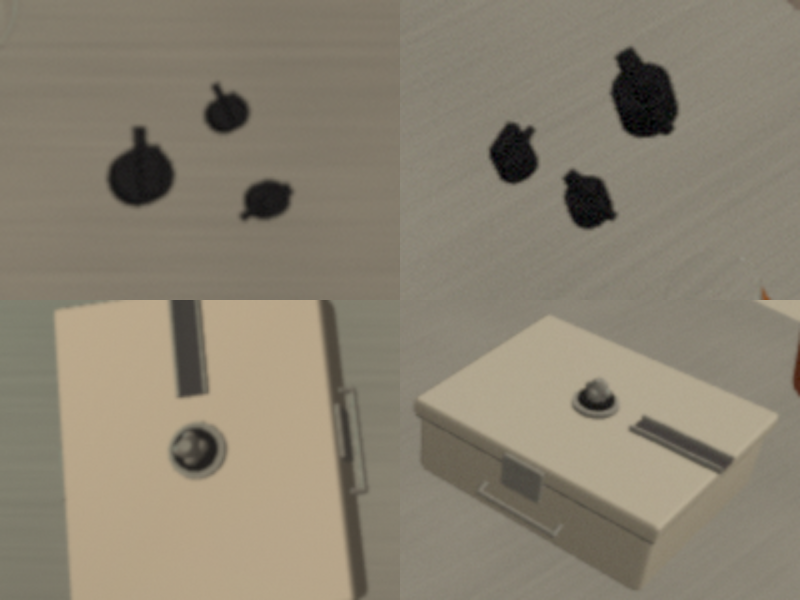

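The top picture shows three black caps: (456,290) is the largest, and (490,264) and (507,300) are small. In the scene picture they are at (197,317), (145,341) and (175,360). I choose the one at top (456,290), scene (197,317). The gutter runs up the top picture from the neck at (146,281).

```bash
cat >> h.py <<'E'
def w2c(s,wrist=None):
    if 'position' in s: return R.from_euler('xyz',s['orientation'],degrees=True).as_matrix(),np.array(s['position'])
    Rt=R.from_euler('xyz',wrist['orientation'],degrees=True).as_matrix(); H=np.array(s['hand_eye'])
    return Rt@H[:3,:3],np.array(wrist['tool_pos'])+Rt@H[:3,3]
def ray(s,px,w=None):
    C,p=w2c(s,w); K=s['mtx']; u=np.array([(px[0]-K[0,2])/K[0,0],-(px[1]-K[1,2])/K[1,1],-1]); return p,C@u
def plane(s,px,z,w=None):
    p,d=ray(s,px,w); return p+d*(z-p[2])/d[2]
def proj(s,P,w=None):
    C,p=w2c(s,w); q=(np.atleast_2d(P)-p)@C; K=s['mtx']; return np.c_[K[0,2]+K[0,0]*q[:,0]/-q[:,2],K[1,2]+K[1,1]*q[:,1]/q[:,2]]
E
python3 - <<'E'
from h import *
s=ctrl.snapshot('top'); im=s['image']
for n,z,px in [('cap',.03,(456,290)),('beakup',.02,(456,272)),('small',.01,(490,264)),('small2',.01,(507,300)),('neck',.106,(145,280)),('gut0a',.1,(134.5,252)),('gut0b',.1,(150,250)),('gut1a',.1,(131.5,192)),('gut1b',.1,(146,191)),('A',.1,(69,206)),('B',.1,(209,186)),('C',.1,(228,360)),('D',.1,(80,381)),('cup',.075,(367,302)),('bowl',.042,(379,219)),('jar',.085,(484,180))]:
    print(n,plane(s,px,z).round(4))
g=im.max(2)[240:330,420:500]; m=(g<40).astype(np.uint8); 
n,l,st,c=cv2.connectedComponentsWithStats(m); print(st,c+[420,240])
s=ctrl.snapshot('scene'); print(plane(s,(197,317),.03),proj(s,np.array([[0.52,0.13,.1]])))
for n,z,px in [('neck',.106,(417.5,171)),('cap',.03,(199,318))]: print(n,plane(s,px,z).round(4))
print(ctrl.snapshot('wrist')['hand_eye'],ctrl.snapshot('wrist')['mtx'])
snap('wrist','w0')
E
```

```text
cap [ 0.5043 -0.2891  0.03  ]
beakup [ 0.5384 -0.2929  0.02  ]
small [ 0.5547 -0.3583  0.01  ]
small2 [ 0.4883 -0.3851  0.01  ]
neck [0.5129 0.2478 0.106 ]
gut0a [0.562  0.2714 0.1   ]
gut0b [0.5654 0.2448 0.1   ]
gut1a [0.6691 0.2844 0.1   ]
gut1b [0.6707 0.2588 0.1   ]
A [0.6442 0.393  0.1   ]
B [0.6792 0.1481 0.1   ]
C [0.3815 0.1037 0.1   ]
D [0.3471 0.3462 0.1   ]
cup [ 0.4787 -0.1266  0.075 ]
bowl [ 0.6331 -0.1527  0.042 ]
jar [ 0.6922 -0.3346  0.085 ]
[[   0    0   80   90 6603]
 [  67   16    1    1    1]
 [  63   18   15   14  160]
 [  24   32   25   29  425]
 [  78   57    2   10   11]] [[458.91943056 284.64228381]
 [487.         256.        ]
 [490.10625    264.98125   ]
 [455.91529412 289.25647059]
 [498.81818182 301.81818182]]
[ 0.51040053 -0.29327241  0.03      ] [[380.18689627 194.87890873]]
neck [0.5149 0.2454 0.106 ]
cap [ 0.5145 -0.2915  0.03  ]
[[ 9.17209981e-04  9.65737023e-01  2.59521021e-01  6.96894461e-02]
 [ 9.99999062e-01 -1.14975304e-03  7.44255546e-04 -2.87963962e-04]
 [ 1.01714022e-03  2.59520095e-01 -9.65737172e-01 -1.92091685e-01]
 [ 0.00000000e+00  0.00000000e+00  0.00000000e+00  1.00000000e+00]] [[409.24261846   0.         317.19861118]
 [  0.         409.24261846 236.46786772]
 [  0.           0.           1.        ]]
```

View pics/w0.png

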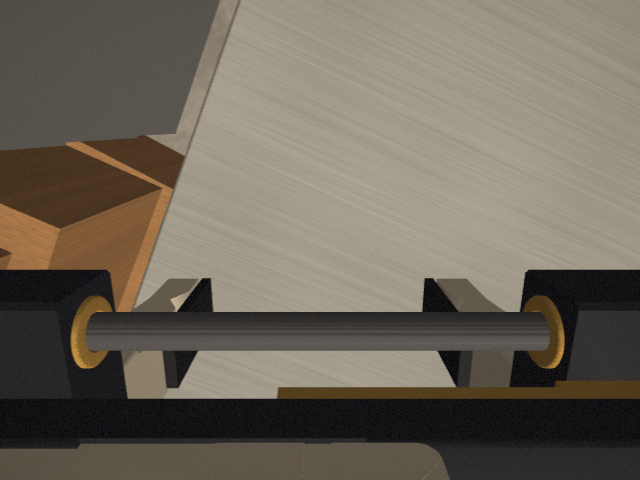

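jog_arm([
  {"x": -3.9, "y": 2.3},
  {"x": -3.9, "y": 2.3},
  {"x": -3.9, "y": 2.3},
  {"x": -3.9, "y": 2.3},
  {"x": -3.9, "y": 2.3},
  {"x": -3.9, "y": 2.3},
  {"x": -3.9, "y": 2.3},
  {"x": -3.9, "y": 2.3},
  {"x": -3.9, "y": 2.3},
  {"roll": 0.14},
  {"roll": 0.14},
  {"roll": 0.14},
])

```text
validation failed for argument at $.co...
```

jog_arm([
  {"roll": 0.1},
  {"z": 0},
  {"z": 0},
])

```text
validation failed for argument at $.co...
```

```bash
python3 - <<'E'
from h import *
o=ctrl.get_obs(); s=snap('wrist','w1'); print(o['clock'],o['tool_pos'],o['orientation'],o['joint_pos'],o['force'])
for q in ['vent_cap','beak_tip','cap_grip']: print(q,[(np.round(np.array(d['position'])*[640,480],1).tolist(),round(d['confidence'],2)) for d in ctrl.search_frame('wrist',q)])
E
```

```text
1.25 [ 0.26952552 -0.618863    0.19258754] [-1.79996923e+02  2.91354425e-04 -1.56463333e+02] [-4.99579222e+01  2.05460062e+01  6.84627441e-01  6.32610577e-04
 -7.01355878e+01 -1.65056255e+01] [ 0.02106126 -0.22955284 -0.58684814]
vent_cap []
beak_tip []
cap_grip []
```

View pics/w1.png

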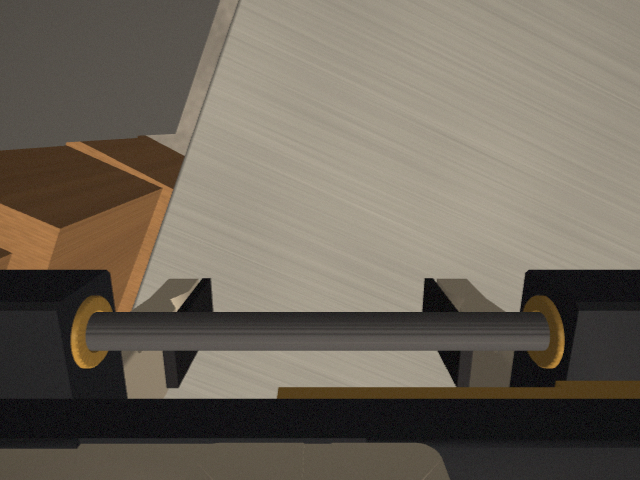

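The arm hasn't moved: validation refused both calls. The rows probably need all four fields, so I'll fill them in.

jog_arm([
  {"x": -3.9, "y": 2.3, "z": 0, "roll": 0},
  {"x": -3.9, "y": 2.3, "z": 0, "roll": 0},
  {"x": -3.9, "y": 2.3, "z": 0, "roll": 0},
  {"x": -3.9, "y": 2.3, "z": 0, "roll": 0},
  {"x": -3.9, "y": 2.3, "z": 0, "roll": 0},
  {"x": -3.9, "y": 2.3, "z": 0, "roll": 0},
  {"x": -3.9, "y": 2.3, "z": 0, "roll": 0},
  {"x": -3.9, "y": 2.3, "z": 0, "roll": 0},
  {"x": -3.9, "y": 2.3, "z": 0, "roll": 0},
  {"x": 0, "y": 0, "z": 0, "roll": 0.14},
  {"x": 0, "y": 0, "z": 0, "roll": 0.14},
  {"x": 0, "y": 0, "z": 0, "roll": 0.14},
])

```text
clock: 2.65
tool_pos: [0.5091, -0.2882, 0.1926]
orientation: [-180.0, 0.0, 179.2]
force: [-0.4, -0.5, -0.1]
opening: 0.0874
```

jog_arm([
  {"x": 0, "y": 0, "z": 0, "roll": 0.1},
  {"x": 0, "y": 0, "z": 0, "roll": 0},
  {"x": 0, "y": 0, "z": 0, "roll": 0},
])

```text
clock: 2.95
tool_pos: [0.5087, -0.2889, 0.1926]
orientation: [-180.0, 0.0, 173.9]
force: [0.8, -2.0, 0.0]
opening: 0.0875
```

```bash
python3 - <<'E'
from h import *
o=ctrl.get_obs(); s=snap('wrist','w2'); print(o['clock'],o['tool_pos'],o['orientation'],o['joint_pos'],o['force'])
for q in ['vent_cap','beak_tip','cap_grip']: print(q,[(np.round(np.array(d['position'])*[640,480],1).tolist(),round(d['confidence'],2)) for d in ctrl.search_frame('wrist',q)])
E
```

```text
2.95 [ 0.50866648 -0.28891556  0.19260545] [-1.79999026e+02  7.25084426e-03  1.73916906e+02] [-1.04562067e+01  1.21248525e+01 -1.10352350e+01  4.54846511e-04
 -6.68326084e+01 -8.56270664e+01] [ 0.79154691 -1.95977178  0.00618333]
vent_cap [([249.3, 261.8], 0.85), ([214.9, 193.8], 0.81), ([313.9, 204.5], 0.66)]
beak_tip [([313.3, 205.3], 0.96), ([250.3, 257.2], 0.96), ([212.4, 190.7], 0.65)]
cap_grip [([248.6, 260.2], 0.96), ([209.3, 190.8], 0.9), ([313.0, 205.9], 0.77)]
```

View pics/w2.png

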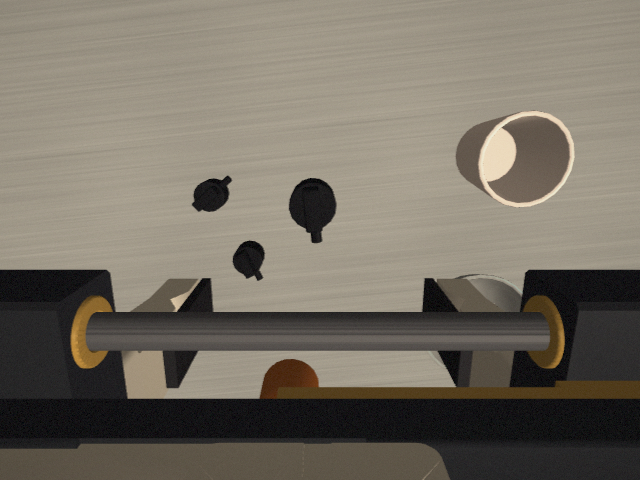

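The large cap is at (313,205), with its beak pointing down to (317,240). The two small caps are at (249,260) and (211,194). I'll fit the known shape to the silhouettes in all three pictures.

```bash
cat >> h.py <<'E'
from scipy.optimize import minimize
def capmask(s,x,y,z,yaw,w=None,up=4):
    c,sn=np.cos(yaw),np.sin(yaw); m=np.zeros((480*up,640*up),np.uint8)
    t=np.linspace(0,2*np.pi,48,endpoint=False)
    parts=[[(.021*np.cos(a),.021*np.sin(a),h) for a in t for h in (0,.034)],
     [(a,b,h) for a in (0,.036) for b in (-.005,.005) for h in (.015,.025)],
     [(a,b,h) for a in (-.018,.018) for b in (-.007,.007) for h in (.034,.056)]]
    for p in parts:
        p=np.array(p); q=np.c_[x+c*p[:,0]-sn*p[:,1],y+sn*p[:,0]+c*p[:,1],z+p[:,2]]
        uv=((proj(s,q,w)+.5)*up).astype(np.float32); cv2.fillConvexPoly(m,cv2.convexHull(uv).astype(np.int32),1)
    return cv2.resize(m.astype(np.float32),(640,480),interpolation=cv2.INTER_AREA)
E
cat > fit.py <<'E'
from h import *
o=ctrl.get_obs(); V=[]
for n,box in [('wrist',(275,165,355,255)),('top',(438,262,472,308)),('scene',(178,292,216,342))]:
    s=ctrl.snapshot(n); g=s['image'].astype(float).max(2); x0,y0,x1,y1=box
    bg=np.median(g[y0:y1,x0:x1]); 
    t=np.clip((bg*.85-g)/(bg*.5),0,1); V.append((n,s,t,box,o if n=='wrist' else None))
def cost(p,views):
    e=0
    for n,s,t,(x0,y0,x1,y1),w in views:
        m=capmask(s,p[0],p[1],0,p[2],w); d=(m-t)[y0:y1,x0:x1]; e+=(d**2).sum()/t[y0:y1,x0:x1].sum()
    return e
for views in [V[:1],V[1:2],V[2:],V]:
    best=None
    for y0 in [-20,0,20]:
        r=minimize(cost,[.508,-.29,np.radians(y0)],args=(views,),method='Nelder-Mead',options=dict(initial_simplex=[[.508,-.29,np.radians(y0)],[.513,-.29,np.radians(y0)],[.508,-.285,np.radians(y0)],[.508,-.29,np.radians(y0+12)]],xatol=1e-4,maxiter=150))
        if best is None or r.fun<best.fun: best=r
    print([v[0] for v in views],best.x[:2].round(4),np.degrees(best.x[2]).round(2),best.fun)
E
python3 fit.py
```

```text
['wrist'] [ 0.5056 -0.2935] -0.22 0.02504568830889746
['top'] [ 0.4468 -0.2258] 277.13 0.36623351053356956
['scene'] [ 0.5057 -0.2924] -1.11 0.051078988446479734
['wrist', 'top', 'scene'] [ 0.5059 -0.2932] -1.54 3.8090219819926134
```

jog_arm([
  {"x": 0, "y": 0, "z": 0, "roll": -0.1},
  {"x": 0.3, "y": -0.4, "z": 2, "roll": 0},
  {"x": 0, "y": 0, "z": 4, "roll": 0},
  {"x": 0, "y": 0, "z": 4, "roll": 0},
  {"x": 0, "y": 0, "z": 1, "roll": 0},
  {"x": 0, "y": 0, "z": 0, "roll": 0},
  {"x": 0, "y": 0, "z": 0, "roll": 0},
  {"x": 0, "y": 0, "z": 0, "roll": 0},
], gripper=5.5)

```text
clock: 4.1
tool_pos: [0.5071, -0.2933, 0.0847]
orientation: [-179.9, 0.2, 179.5]
force: [-0.5, -0.1, 0.1]
opening: 0.0553
```

```bash
cat > fitw.py <<'E'
from h import *
import sys
o=ctrl.get_obs(); s=snap('wrist',sys.argv[1]); print(o['clock'],o['tool_pos'],o['orientation'],o['opening'])
g=s['image'].astype(float).max(2); 
E
python3 - <<'E'
from h import *
o=ctrl.get_obs(); s=snap('wrist','w3'); print(o['clock'],o['tool_pos'],o['orientation'],o['opening'])
im=s['image'][:,:,::-1].copy()
m=capmask(s,.5056,-.2930,0,np.radians(-.5),o)
cs,_=cv2.findContours((m>.5).astype(np.uint8),cv2.RETR_EXTERNAL,cv2.CHAIN_APPROX_NONE); 
im=np.clip(im.astype(float)*2,0,255).astype(np.uint8); cv2.drawContours(im,cs,-1,(0,255,0),1); cv2.imwrite('pics/w3o.png',im)
E
```

```text
4.1 [ 0.50712897 -0.29333002  0.08471746] [-179.93891817    0.18086189  179.50063267] 0.055347317742770234
```

View pics/w3o.png

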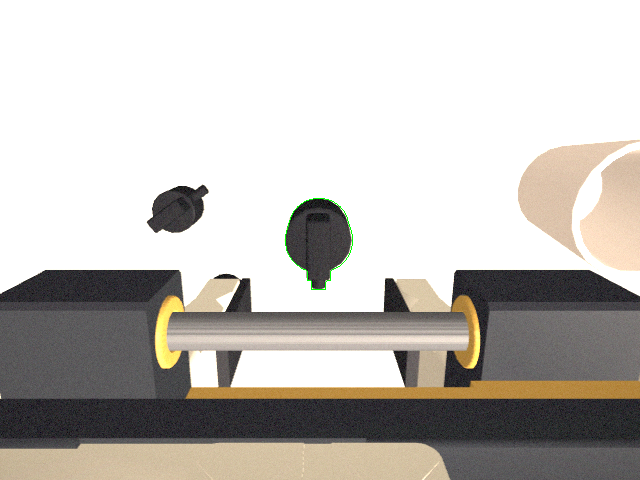

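jog_arm([
  {"x": 0.15, "y": 0, "z": 1.5, "roll": 0},
  {"x": 0, "y": 0, "z": 1.5, "roll": 0},
  {"x": 0, "y": 0, "z": 1.0, "roll": 0},
  {"x": 0, "y": 0, "z": 0.5, "roll": 0},
  {"x": 0, "y": 0, "z": 0, "roll": 0},
  {"x": 0, "y": 0, "z": 0, "roll": 0},
  {"x": 0, "y": 0, "z": 0, "roll": 0},
  {"x": 0, "y": 0, "z": 0, "roll": 0},
])

```text
clock: 4.95
tool_pos: [0.5045, -0.2929, 0.0381]
orientation: [-180.0, 0.1, 179.5]
force: [-0.2, 0.1, 0.1]
opening: 0.0553
```

jog_arm([
  {"x": -0.05, "y": 0, "z": 0.15, "roll": 0},
  {"x": 0, "y": 0, "z": 0, "roll": 0},
  {"x": 0, "y": 0, "z": 0, "roll": 0},
])

```text
clock: 5.25
tool_pos: [0.5046, -0.2928, 0.036]
orientation: [-180.0, -0.0, 179.5]
force: [0.2, -0.4, 0.2]
opening: 0.055
```

jog_arm([
  {"x": 0, "y": 0, "z": 0, "roll": 0},
  {"x": 0, "y": 0, "z": 0, "roll": 0},
  {"x": 0, "y": 0, "z": 0, "roll": 0},
  {"x": 0, "y": 0, "z": 0, "roll": 0},
  {"x": 0, "y": 0, "z": 0, "roll": 0},
  {"x": 0, "y": 0, "z": 0, "roll": 0},
  {"x": 0, "y": 0, "z": 0, "roll": 0},
], gripper=0)

```text
clock: 5.95
tool_pos: [0.5046, -0.2928, 0.0361]
orientation: [180.0, -0.0, 179.5]
force: [-0.5, -0.1, 0.1]
opening: 0.0046
```

```bash
python3 - <<'E'
from h import *
o=ctrl.get_obs(); print(o['opening'],o['tool_pos'])
for n in ['wrist','scene','top']:
    s=snap(n,n+'4')
a=cv2.imread('pics/wrist4.png'); b=cv2.imread('pics/scene4.png')[250:400,100:300]; c=cv2.imread('pics/top4.png')[220:370,360:560]
cv2.imwrite('pics/c4.png',np.vstack([np.clip(cv2.resize(a[:300,160:480],(640,600))[:300].astype(int)*2,0,255).astype(np.uint8) if 0 else np.clip(a[150:390].astype(int)*2,0,255).astype(np.uint8),np.hstack([cv2.resize(b,(320,240)),cv2.resize(c,(320,240))])]))
E
```

```text
0.004578767397290235 [ 0.50461117 -0.29283391  0.03605152]
```

View pics/c4.png

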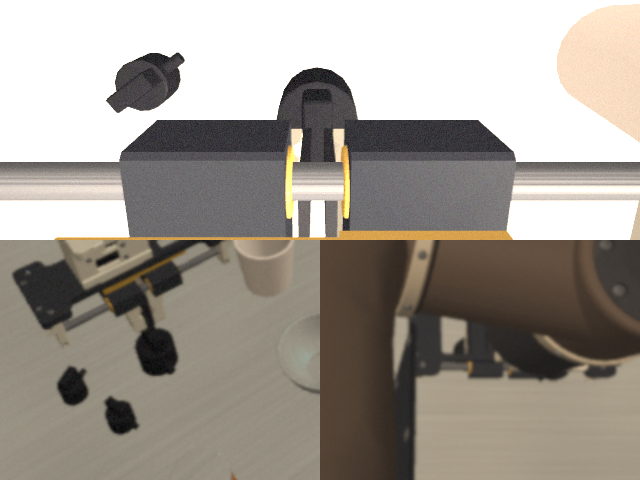

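```bash
python3 - <<'E'
from h import *
a=cv2.imread('pics/wrist4.png')[200:400,240:400]; b=cv2.imread('pics/scene4.png')[250:350,140:240]
f=lambda i,w,h:cv2.resize(np.clip(i.astype(float)*2.2,0,255).astype(np.uint8),(w,h),interpolation=2)
cv2.imwrite('pics/c5.png',np.hstack([f(a,400,500),f(b,400,500)]))
E
```

```text
(no output)
```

View pics/c5.png

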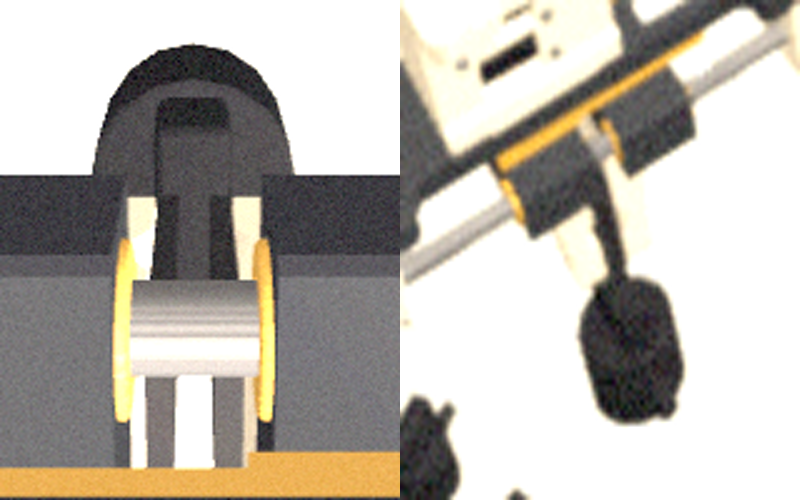

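jog_arm([
  {"x": 0, "y": 0, "z": -0.5, "roll": 0},
  {"x": 0, "y": 0, "z": -1.5, "roll": 0},
  {"x": 0, "y": 0, "z": -2, "roll": 0},
  {"x": 0, "y": 0, "z": -1, "roll": 0},
  {"x": 0, "y": 0, "z": 0, "roll": 0},
  {"x": 0, "y": 0, "z": 0, "roll": 0},
])

```text
clock: 6.7
tool_pos: [0.5044, -0.2927, 0.0858]
orientation: [180.0, 0.0, 179.5]
force: [-0.2, -0.0, 0.3]
opening: 0.0002
```

```bash
python3 - <<'E'
from h import *
o=ctrl.get_obs(); print(o['opening'],o['tool_pos'],o['force'])
w=snap('wrist','wrist6'); s=snap('scene','scene6')
a=w['image'][180:400,200:440,::-1]; b=s['image'][230:350,120:260,::-1]
f=lambda i,w,h:cv2.resize(np.clip(i.astype(float)*2.2,0,255).astype(np.uint8),(w,h),interpolation=2)
cv2.imwrite('pics/c6.png',np.hstack([f(a,400,367),f(b,400,367)]))
E
```

```text
0.00016494297543975404 [ 0.50442994 -0.29266383  0.08578131] [-0.19114277 -0.04707276  0.30403573]
```

View pics/c6.png

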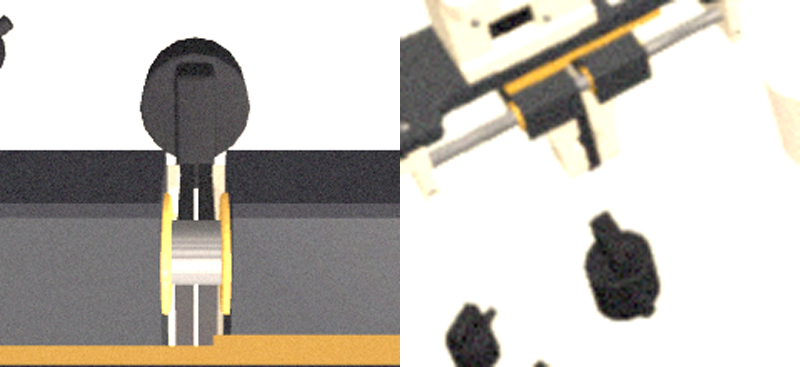

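```bash
python3 - <<'E'
from h import *
s=ctrl.snapshot('scene'); C=s['mtx']
print('tcp then',proj(s,[.5046,-.2928,.036]),'bar top ends',proj(s,[[.5236,-.293,.056],[.4876,-.293,.056]]),'cap c',proj(s,[.5056,-.293,.017]))
o=ctrl.get_obs(); print('tcp now',proj(s,o['tool_pos']), 'clock',o['clock'])
print(fx:=C[0,0])
im=np.clip(s['image'][:,:,::-1].astype(float)*2.2,0,255).astype(np.uint8)
m=capmask(s,.5056,-.2930,0,np.radians(-.5))
big=cv2.resize(im,None,fx=5,fy=5,interpolation=2)
cs,_=cv2.findContours(cv2.resize((m>.5).astype(np.uint8),None,fx=5,fy=5),cv2.RETR_EXTERNAL,cv2.CHAIN_APPROX_NONE)
cv2.drawContours(big,cs,-1,(0,255,0),1)
p=(proj(s,o['tool_pos'])[0]*5+2).astype(int); cv2.circle(big,tuple(map(int,p)),4,(0,0,255),-1)
cv2.imwrite('pics/c7.png',big[1150:1750,650:1250])
E
```

```text
tcp then [[195.05813901 312.66146055]] bar top ends [[197.93441454 312.68478303]
 [188.23913438 299.47897762]] cap c [[197.23673291 319.59321821]]
tcp now [[189.45045235 294.52804401]] clock 6.85
454.1961479656826
```

View pics/c7.png

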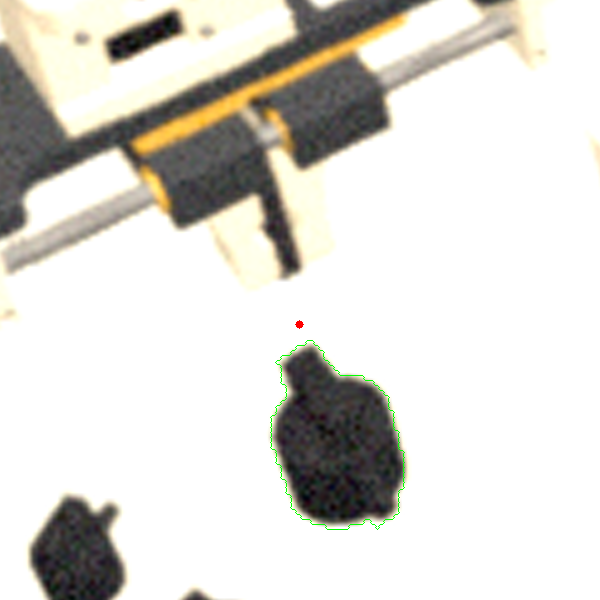

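The grasp missed. The scene picture shows the fingertips about 24 mm short of the projected TCP: the tip is seen at (187,286), against a projection of (189,294). They closed just above the bar. I'll reopen, go lower in small steps and watch the force.

jog_arm([
  {"x": 0, "y": 0, "z": 0, "roll": 0},
  {"x": 0, "y": 0, "z": 0, "roll": 0},
  {"x": 0, "y": 0, "z": 0, "roll": 0},
  {"x": 0, "y": 0, "z": 0, "roll": 0},
  {"x": 0, "y": 0, "z": 0, "roll": 0},
  {"x": -0.1, "y": 0, "z": 2, "roll": 0},
  {"x": 0, "y": 0, "z": 2, "roll": 0},
  {"x": 0, "y": 0, "z": 1, "roll": 0},
  {"x": 0, "y": 0, "z": 0.5, "roll": 0},
  {"x": 0, "y": 0, "z": 0.4, "roll": 0},
  {"x": 0, "y": 0, "z": 0, "roll": 0},
  {"x": 0, "y": 0, "z": 0, "roll": 0},
], gripper=5.5)

```text
clock: 8.05
tool_pos: [0.5061, -0.293, 0.0277]
orientation: [-180.0, 0.0, 179.5]
force: [0.5, 0.5, -0.8]
opening: 0.0547
```

```bash
python3 - <<'E'
from h import *
o=ctrl.get_obs(); print(o['clock'],o['opening'],o['tool_pos'],o['force'])
w=snap('wrist','wrist8'); s=snap('scene','scene8')
im=np.clip(s['image'][:,:,::-1].astype(float)*2.2,0,255).astype(np.uint8)
big=cv2.resize(im,None,fx=5,fy=5,interpolation=2)
p=(proj(s,o['tool_pos'])[0]*5+2).astype(int); cv2.circle(big,tuple(map(int,p)),4,(0,0,255),-1)
b=big[1250:1700,700:1150]
a=cv2.resize(np.clip(w['image'][180:400,220:420,::-1].astype(float)*2.2,0,255).astype(np.uint8),(350,450))[:, :]
cv2.imwrite('pics/c8.png',np.hstack([a,b]))
E
```

```text
8.05 0.054726316370492814 [ 0.50606874 -0.29300468  0.02768335] [ 0.52138032  0.46615275 -0.82551021]
```

View pics/c8.png

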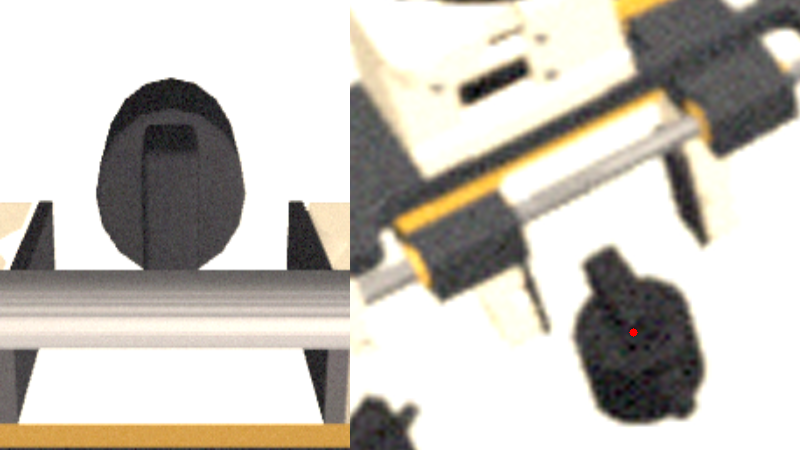

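```bash
python3 - <<'E'
from h import *
print(ctrl.tcp_to_grasp,[a for a in dir(ctrl) if a[0]!='_'])
o=ctrl.get_obs(); s=ctrl.snapshot('scene')
Rt=R.from_euler('xyz',o['orientation'],degrees=True).as_matrix()
for dz in (0,.024,.034):
  for dx in (-.0095,.0095):
    print(dz,dx,[proj(s,o['tool_pos']+Rt@[-dx,sy*.0274,-dz]).round(1).tolist() for sy in (-1,1)])
E
```

```text
0.0188 ['PlanningError', 'close_job', 'get_obs', 'regions_of', 'search_frame', 'snapshot', 'tcp_to_grasp']
0 -0.0095 [[[179.4, 320.5]], [[207.8, 305.1]]]
0 0.0095 [[[184.2, 327.7]], [[212.8, 311.9]]]
0.024 -0.0095 [[[176.4, 312.1]], [[205.4, 296.6]]]
0.024 0.0095 [[[181.3, 319.3]], [[210.6, 303.4]]]
0.034 -0.0095 [[[175.1, 308.5]], [[204.4, 293.0]]]
0.034 0.0095 [[[180.0, 315.7]], [[209.6, 299.8]]]
```

jog_arm([
  {"x": 0, "y": 0, "z": 0, "roll": 0},
  {"x": 0, "y": 0, "z": 0, "roll": 0},
  {"x": 0, "y": 0, "z": 0, "roll": 0},
  {"x": 0, "y": 0, "z": 0.3, "roll": 0},
  {"x": 0, "y": 0, "z": 0.3, "roll": 0},
  {"x": 0, "y": 0, "z": 0.2, "roll": 0},
  {"x": 0, "y": 0, "z": 0, "roll": 0},
], gripper=3.4)

```text
clock: 8.9
tool_pos: [0.5053, -0.2928, 0.0185]
orientation: [180.0, -0.1, 179.5]
force: [-0.3, -0.7, -0.5]
opening: 0.0341
```

jog_arm([
  {"x": 0, "y": 0, "z": 0.3, "roll": 0},
  {"x": 0, "y": 0, "z": 0.3, "roll": 0},
  {"x": 0, "y": 0, "z": 0.2, "roll": 0},
  {"x": 0, "y": 0, "z": 0, "roll": 0},
  {"x": 0, "y": 0, "z": 0, "roll": 0},
])

```text
clock: 9.4
tool_pos: [0.5056, -0.2928, 0.011]
orientation: [180.0, -0.0, 179.5]
force: [-0.6, 0.5, -0.4]
opening: 0.0339
```

jog_arm([
  {"x": 0, "y": 0, "z": 0.3, "roll": 0},
  {"x": 0, "y": 0, "z": 0.2, "roll": 0},
  {"x": 0, "y": 0, "z": 0, "roll": 0},
  {"x": 0, "y": 0, "z": 0, "roll": 0},
])

```text
clock: 9.8
tool_pos: [0.5056, -0.2929, 0.006]
orientation: [180.0, -0.0, 179.5]
force: [0.4, 0.4, 0.3]
opening: 0.034
```

```bash
python3 - <<'E'
from h import *
o=ctrl.get_obs(); print(o['clock'],o['opening'],o['tool_pos'],o['force'])
w=snap('wrist','wrist9'); s=snap('scene','scene9')
im=np.clip(s['image'][:,:,::-1].astype(float)*2.2,0,255).astype(np.uint8)
big=cv2.resize(im,None,fx=5,fy=5,interpolation=2)
p=(proj(s,o['tool_pos'])[0]*5+2).astype(int); cv2.circle(big,tuple(map(int,p)),4,(0,0,255),-1)
b=big[1250:1700,700:1150]
a=cv2.resize(np.clip(w['image'][180:400,220:420,::-1].astype(float)*2.2,0,255).astype(np.uint8),(350,450))[:, :]
cv2.imwrite('pics/c9.png',np.hstack([a,b]))
E
```

```text
9.8 0.033987967270309505 [ 0.50555343 -0.29286746  0.00598213] [0.42112461 0.37782672 0.30689892]
```

View pics/c9.png

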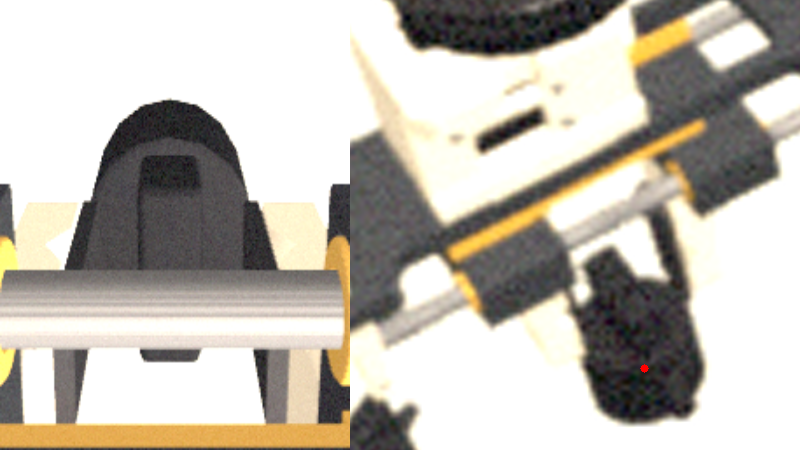

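jog_arm([
  {"x": 0, "y": 0, "z": 0.2, "roll": 0},
  {"x": 0, "y": 0, "z": 0.1, "roll": 0},
  {"x": 0, "y": 0, "z": 0, "roll": 0},
  {"x": 0, "y": 0, "z": 0, "roll": 0},
])

```text
clock: 10.3
tool_pos: [0.5056, -0.2929, 0.003]
orientation: [180.0, -0.0, 179.5]
force: [0.7, 0.5, -0.7]
opening: 0.0341
```

jog_arm([
  {"x": 0, "y": 0, "z": 0, "roll": 0},
  {"x": 0, "y": 0, "z": 0, "roll": 0},
  {"x": 0, "y": 0, "z": 0, "roll": 0},
  {"x": 0, "y": 0, "z": 0, "roll": 0},
  {"x": 0, "y": 0, "z": 0, "roll": 0},
  {"x": 0, "y": 0, "z": 0, "roll": 0},
], gripper=0)

```text
clock: 10.9
tool_pos: [0.5057, -0.2928, 0.0031]
orientation: [-180.0, 0.0, 179.5]
force: [-0.4, 0.7, 1.2]
opening: 0.0139
```

The grip is on the bar: the fingers stopped at 13.9 mm. Next I lift and carry.

jog_arm([
  {"x": 0, "y": 0, "z": -0.5, "roll": 0},
  {"x": 0, "y": 0, "z": -2, "roll": 0},
  {"x": 0, "y": 0, "z": -4, "roll": 0},
  {"x": 0, "y": 0, "z": -4.5, "roll": 0},
  {"x": 0, "y": 0, "z": -4, "roll": 0},
  {"x": 0, "y": 0, "z": -2, "roll": 0},
  {"x": 0, "y": 0, "z": 0, "roll": 0},
  {"x": 0, "y": 0, "z": 0, "roll": 0},
])

```text
clock: 11.7
tool_pos: [0.5055, -0.2927, 0.1735]
orientation: [180.0, 0.1, 179.5]
force: [-0.6, 0.8, -0.3]
opening: 0.0134
```

```bash
python3 - <<'E'
from h import *
o=ctrl.get_obs(); print(o['clock'],o['opening'],o['tool_pos'],o['force'])
w=snap('wrist','wrist10'); s=snap('scene','scene10')
cv2.imwrite('pics/c10.png',np.hstack([cv2.resize(np.clip(x['image'][:,:,::-1].astype(float)*1.8,0,255).astype(np.uint8),(400,300),interpolation=3) for x in (w,s)]))
E
```

```text
11.7 0.013399555051680952 [ 0.50553562 -0.29267509  0.17349633] [-0.64314704  0.84075789 -0.32742244]
```

View pics/c10.png

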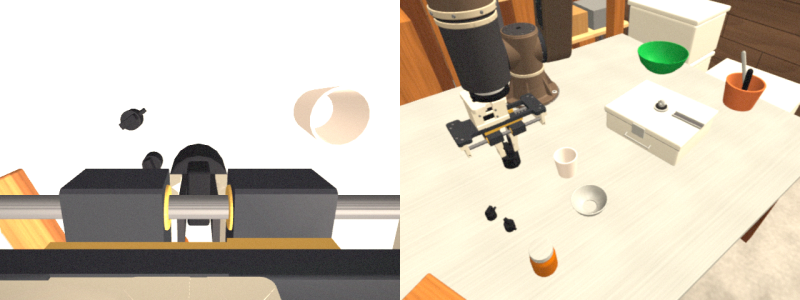

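jog_arm([
  {"x": 0, "y": 2, "z": 0, "roll": 0},
  {"x": 0, "y": 4, "z": 0, "roll": 0},
  {"x": 0, "y": 4.9, "z": 0, "roll": 0},
  {"x": 0, "y": 4.9, "z": 0, "roll": 0},
  {"x": 0, "y": 4.9, "z": 0, "roll": 0},
  {"x": 0, "y": 4.9, "z": 0, "roll": 0},
  {"x": 0, "y": 4.9, "z": 0, "roll": 0},
  {"x": 0, "y": 4.9, "z": 0, "roll": 0},
  {"x": 0, "y": 4.9, "z": 0, "roll": 0},
  {"x": 0, "y": 4, "z": 0, "roll": -0.08},
  {"x": 0, "y": 2, "z": 0, "roll": -0.075},
  {"x": 0, "y": 0, "z": 0, "roll": 0},
])

```text
clock: 13.0
tool_pos: [0.5076, 0.1722, 0.1715]
orientation: [-179.9, -0.1, -171.4]
force: [0.1, -0.2, -0.9]
opening: 0.0135
```

```bash
python3 - <<'E'
from h import *
o=ctrl.get_obs(); print(o['clock'],o['opening'],o['tool_pos'],o['orientation'],o['force'])
w=snap('wrist','w11'); s=snap('scene','scene11')
for q in ['neck','stud_tip','gutter']: print(q,[(np.round(np.array(d['position'])*[640,480],1).tolist(),round(d['confidence'],2)) for d in ctrl.search_frame('wrist',q)])
E
```

```text
13.0 0.013471081546501005 [0.50760348 0.17224901 0.17153437] [-1.79937489e+02 -1.25651515e-01 -1.71351736e+02] [ 0.1340333  -0.22872038 -0.877894  ]
neck [([447.9, 144.2], 0.76)]
stud_tip [([442.8, 139.6], 0.98)]
gutter [([447.2, 139.0], 0.94)]
```

View pics/w11.png

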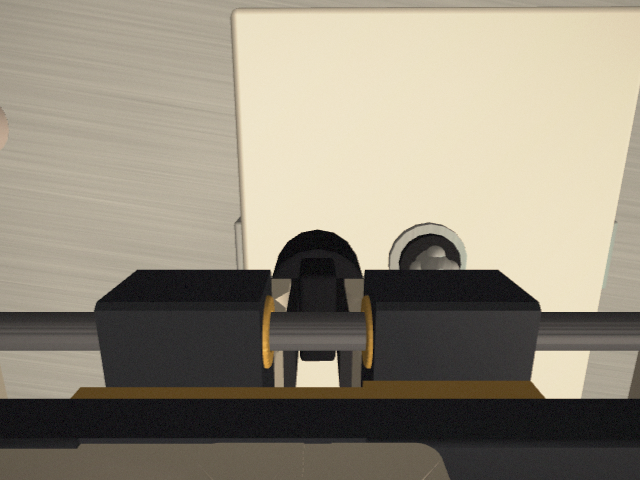

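The collar is at (428,262), partly hidden, with its left edge at column 388, right edge at 467 and top at row 223. I'll fit its circle and the lid edge.

```bash
python3 - <<'E'
from h import *
from scipy.optimize import least_squares
o=ctrl.get_obs(); w=ctrl.snapshot('wrist'); im=np.clip(w['image'][:,:,::-1].astype(float)*1.5,0,255).astype(np.uint8)
t=np.linspace(0,2*np.pi,200)
def ext(p,r=.026,z=.106):
    q=proj(w,np.c_[p[0]+r*np.cos(t),p[1]+r*np.sin(t),0*t+z],o); return np.array([q[:,0].min(),q[:,0].max(),q[:,1].min()])
r=least_squares(lambda p:ext(p)-[388,467,223],[.513,.248]); print(r.x,r.fun)
# lid edge near (robot side) top row & left side
a=plane(w,(240,12),.1,o); b=plane(w,(630,9),.1,o); c=plane(w,(245,265),.1,o)
print('near edge dir deg',np.degrees(np.arctan2(*(b-a)[[0,1]])), 'side dir',np.degrees(np.arctan2((a-c)[1],(a-c)[0])),a,b,c)
big=cv2.resize(im,None,fx=3,fy=3,interpolation=2)
for p,col in [(r.x,(0,255,0)),((.513,.2478),(0,0,255))]:
    for rr,z in [(.026,.106),(.011,.125)]:
        q=proj(w,np.c_[p[0]+rr*np.cos(t),p[1]+rr*np.sin(t),0*t+z],o); cv2.polylines(big,[((q+.5)*3).astype(np.int32)],True,col,1)
cv2.imwrite('pics/c11.png',big[600:1100,750:1500])
E
```

```text
[0.51422229 0.24355442] [ 0.28603124 -0.28501042 -0.01418303]
near edge dir deg -8.68349476772759 side dir -173.2362901044153 [0.38188481 0.10456128 0.1       ] [0.34757533 0.32920757 0.1       ] [0.53677079 0.12293082 0.1       ]
```

View pics/c11.png

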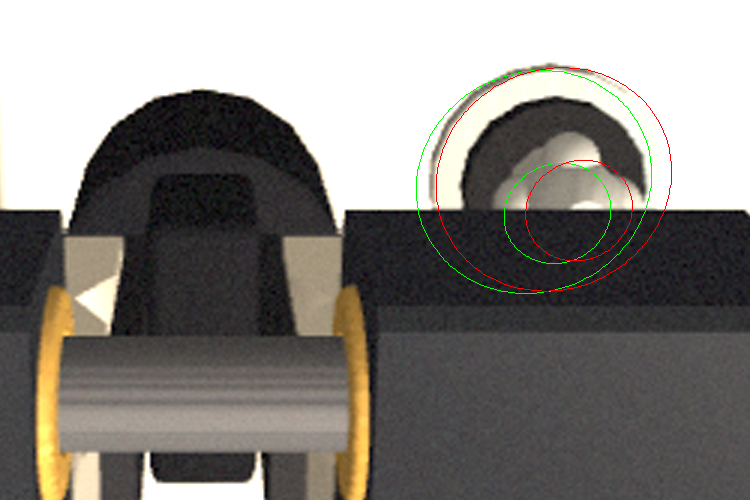

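```bash
python3 - <<'E'
from h import *
from scipy.optimize import least_squares
o=ctrl.get_obs(); w=ctrl.snapshot('wrist'); im=np.clip(w['image'][:,:,::-1].astype(float)*.9,0,255).astype(np.uint8)
t=np.linspace(0,2*np.pi,200)
def ext(p,r=.020,z=.112):
    q=proj(w,np.c_[p[0]+r*np.cos(t),p[1]+r*np.sin(t),0*t+z],o); return np.array([q[:,0].min(),q[:,0].max(),q[:,1].min()])
r=least_squares(lambda p:ext(p)-[403.5,465,232.2],[.513,.248]); print(r.x,r.fun)
print(ctrl.get_obs()['tool_pos'])
big=cv2.resize(im,None,fx=5,fy=5,interpolation=2)
for p,col in [(r.x,(0,255,0)),((.513,.2478),(0,0,255))]:
    for rr,z in [(.026,.106),(.020,.112)]:
        q=proj(w,np.c_[p[0]+rr*np.cos(t),p[1]+rr*np.sin(t),0*t+z],o); cv2.polylines(big,[((q+.5)*5).astype(np.int32)],True,col,1)
cv2.imwrite('pics/c12.png',big[1050:1450,1850:2450])
# held cap in hand fit
g=w['image'].astype(float).max(2)
best=[]
E
```

```text
[0.51268114 0.24615255] [-0.09175309  0.0914437   0.0036235 ]
[0.50831247 0.16912533 0.17297705]
```

View pics/c12.png

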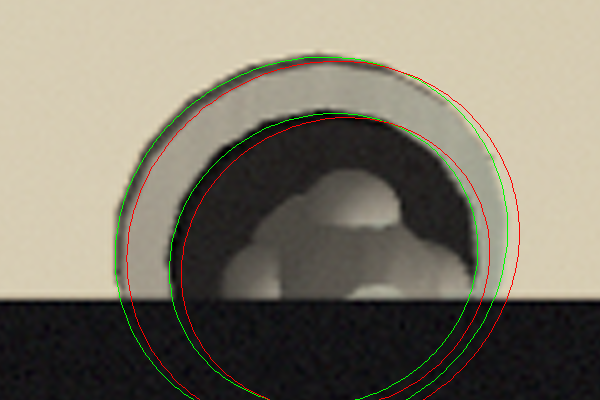

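jog_arm([
  {"x": -0.4, "y": 1.9, "z": 0, "roll": 0},
  {"x": -0.4, "y": 2.0, "z": 0, "roll": 0},
  {"x": -0.4, "y": 2.0, "z": 0, "roll": 0},
  {"x": -0.4, "y": 1.7, "z": 0, "roll": 0},
  {"x": 0, "y": 0, "z": 0, "roll": 0},
  {"x": 0, "y": 0, "z": 0, "roll": 0},
  {"x": 0, "y": 0, "z": 0, "roll": 0},
  {"x": 0, "y": 0, "z": 0, "roll": 0},
])

```text
clock: 14.15
tool_pos: [0.513, 0.2473, 0.1731]
orientation: [-180.0, -0.0, -171.7]
force: [0.4, 0.4, -0.8]
opening: 0.0136
```

```bash
python3 - <<'E'
from h import *
o=ctrl.get_obs(); print(o['clock'],o['opening'],o['tool_pos'],o['orientation'],o['force'])
w=snap('wrist','w13'); s=snap('scene','scene13'); t=snap('top','top13')
f=lambda i,w,h:cv2.resize(np.clip(i[:,:,::-1].astype(float)*1.2,0,255).astype(np.uint8),(w,h),interpolation=2)
cv2.imwrite('pics/c13.png',np.hstack([f(s['image'][90:240,320:520],400,300),f(t['image'][170:320,60:260],400,300)]))
E
```

```text
14.15 0.013610087650870566 [0.51298134 0.24728286 0.17308193] [-1.79996848e+02 -5.67571771e-03 -1.71660485e+02] [ 0.38720829  0.3922085  -0.75089484]
```

View pics/c13.png

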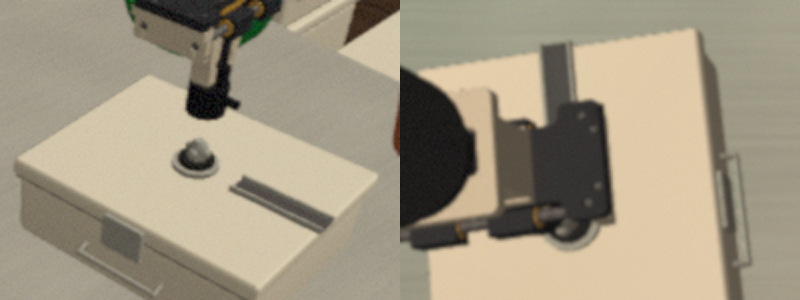

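```bash
python3 - <<'E'
from h import *
o=ctrl.get_obs(); s=ctrl.snapshot('scene')
im=np.clip(s['image'][:,:,::-1].astype(float)*1.3,0,255).astype(np.uint8); big=cv2.resize(im,None,fx=8,fy=8,interpolation=2)
t=np.linspace(0,2*np.pi,200); P=o['tool_pos']; th=np.radians(8.34)
m=capmask(s,P[0],P[1],P[2]-.003,th); cs,_=cv2.findContours((cv2.resize(m,None,fx=8,fy=8)>.5).astype(np.uint8),cv2.RETR_EXTERNAL,cv2.CHAIN_APPROX_NONE); cv2.drawContours(big,cs,-1,(0,255,0),1)
for (r,z) in [(.026,.106),(.011,.125)]:
    q=proj(s,np.c_[P[0]+r*np.cos(t),P[1]+r*np.sin(t),0*t+z]); cv2.polylines(big,[((q+.5)*8).astype(np.int32)],True,(0,255,0),1)
for a,b in [(.055,.0125),(.055,-.0125)]:
    q=proj(s,[[P[0]+d*np.cos(th)-b*np.sin(th),P[1]+d*np.sin(th)+b*np.cos(th),.107] for d in (.055,.155)]); cv2.polylines(big,[((q+.5)*8).astype(np.int32)],False,(0,0,255),1)
cv2.imwrite('pics/c14.png',big[1000:1600,3200:3960])
E
```

```text
(no output)
```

View pics/c14.png

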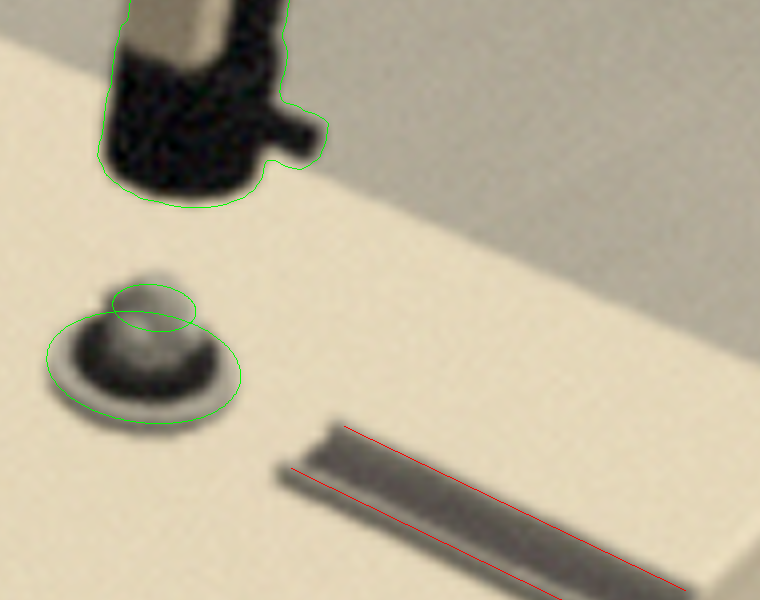

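The overlay on cap, collar and gutter agrees within about 1 mm, and the beak is along the gutter. Next I descend.

jog_arm([
  {"x": 0, "y": -0.05, "z": 1, "roll": 0},
  {"x": 0, "y": 0, "z": 1, "roll": 0},
  {"x": 0, "y": 0, "z": 1, "roll": 0},
  {"x": 0, "y": 0, "z": 0.5, "roll": 0},
  {"x": 0, "y": 0, "z": 0.3, "roll": 0},
  {"x": 0, "y": 0, "z": 0.2, "roll": 0},
  {"x": 0, "y": 0, "z": 0, "roll": 0},
  {"x": 0, "y": 0, "z": 0, "roll": 0},
  {"x": 0, "y": 0, "z": 0, "roll": 0},
])

```text
clock: 15.25
tool_pos: [0.5133, 0.2473, 0.1334]
orientation: [180.0, 0.0, -171.6]
force: [-0.2, 0.8, -0.7]
opening: 0.0138
```

jog_arm([
  {"x": 0, "y": 0, "z": 0.2, "roll": 0},
  {"x": 0, "y": 0, "z": 0.2, "roll": 0},
  {"x": 0, "y": 0, "z": 0.1, "roll": 0},
  {"x": 0, "y": 0, "z": 0, "roll": 0},
  {"x": 0, "y": 0, "z": 0, "roll": 0},
])

```text
clock: 15.75
tool_pos: [0.5132, 0.2472, 0.1281]
orientation: [180.0, 0.0, -171.6]
force: [0.2, 0.2, 0.4]
opening: 0.014
```

jog_arm([
  {"x": 0, "y": 0, "z": 0.1, "roll": 0},
  {"x": 0, "y": 0, "z": 0.1, "roll": 0},
  {"x": 0, "y": 0, "z": 0, "roll": 0},
  {"x": 0, "y": 0, "z": 0, "roll": 0},
])

```text
clock: 16.15
tool_pos: [0.5139, 0.2474, 0.1273]
orientation: [180.0, 0.1, -171.6]
force: [-1.2, -0.3, 7.6]
opening: 0.0139
```

jog_arm([
  {"x": 0, "y": 0, "z": 0.1, "roll": 0},
  {"x": 0, "y": 0, "z": 0.1, "roll": 0},
  {"x": 0, "y": 0, "z": 0.1, "roll": 0},
  {"x": 0, "y": 0, "z": 0.1, "roll": 0},
  {"x": 0, "y": 0, "z": 0, "roll": 0},
])

```text
clock: 16.65
tool_pos: [0.5136, 0.2474, 0.1229]
orientation: [180.0, 0.1, -171.6]
force: [0.3, 0.2, 2.5]
opening: 0.0134
```

jog_arm([
  {"x": 0, "y": 0, "z": 0.1, "roll": 0},
  {"x": 0, "y": 0, "z": 0.1, "roll": 0},
  {"x": 0, "y": 0, "z": 0.1, "roll": 0},
  {"x": 0, "y": 0, "z": 0, "roll": 0},
])

```text
clock: 17.05
tool_pos: [0.5125, 0.2468, 0.1175]
orientation: [-180.0, -0.1, -171.7]
force: [2.9, 0.9, -8.8]
opening: 0.0137
```

jog_arm([
  {"x": 0, "y": 0, "z": 0.2, "roll": 0},
  {"x": 0, "y": 0, "z": 0.2, "roll": 0},
  {"x": 0, "y": 0, "z": 0.1, "roll": 0},
  {"x": 0, "y": 0, "z": 0, "roll": 0},
  {"x": 0, "y": 0, "z": 0, "roll": 0},
])

```text
clock: 17.55
tool_pos: [0.5132, 0.247, 0.1144]
orientation: [-180.0, 0.0, -171.6]
force: [-0.1, -0.4, 0.1]
opening: 0.0138
```

jog_arm([
  {"x": 0, "y": 0, "z": 0.1, "roll": 0},
  {"x": 0, "y": 0, "z": 0.1, "roll": 0},
  {"x": 0, "y": 0, "z": 0.1, "roll": 0},
  {"x": 0, "y": 0, "z": 0, "roll": 0},
  {"x": 0, "y": 0, "z": 0, "roll": 0},
])

```text
clock: 18.05
tool_pos: [0.5133, 0.2471, 0.1115]
orientation: [180.0, 0.0, -171.6]
force: [-1.0, -0.8, 5.1]
opening: 0.0138
```

jog_arm([
  {"x": 0, "y": 0, "z": 0.1, "roll": 0},
  {"x": 0, "y": 0, "z": 0.1, "roll": 0},
  {"x": 0, "y": 0, "z": 0, "roll": 0},
  {"x": 0, "y": 0, "z": 0, "roll": 0},
])

```text
clock: 18.45
tool_pos: [0.5134, 0.2471, 0.11]
orientation: [180.0, 0.1, -171.6]
force: [-3.7, -1.9, 9.0]
opening: 0.0139
```

jog_arm([
  {"x": 0, "y": 0, "z": 0.1, "roll": 0},
  {"x": 0, "y": 0, "z": 0, "roll": 0},
  {"x": 0, "y": 0, "z": 0, "roll": 0},
])

```text
clock: 18.75
tool_pos: [0.5135, 0.2472, 0.1099]
orientation: [180.0, 0.1, -171.6]
force: [-5.6, -2.5, 15.0]
opening: 0.0136
```

```bash
python3 - <<'E'
from h import *
o=ctrl.get_obs(); print(o['clock'],o['opening'],o['tool_pos'],o['orientation'],o['force'])
s=snap('scene','scene15')
im=np.clip(s['image'][:,:,::-1].astype(float)*1.3,0,255).astype(np.uint8); big=cv2.resize(im,None,fx=8,fy=8,interpolation=2)
P=o['tool_pos']; th=np.radians(8.34)
m=capmask(s,P[0],P[1],P[2]-.003,th); cs,_=cv2.findContours((cv2.resize(m,None,fx=8,fy=8)>.5).astype(np.uint8),cv2.RETR_EXTERNAL,cv2.CHAIN_APPROX_NONE); cv2.drawContours(big,cs,-1,(0,255,0),1)
cv2.imwrite('pics/c15.png',big[1000:1600,3200:3960])
E
```

```text
18.75 0.01355167120263661 [0.51354286 0.24715543 0.109852  ] [ 1.79990929e+02  8.26913426e-02 -1.71613155e+02] [-5.56589262 -2.47108161 14.97040653]
```

View pics/c15.png

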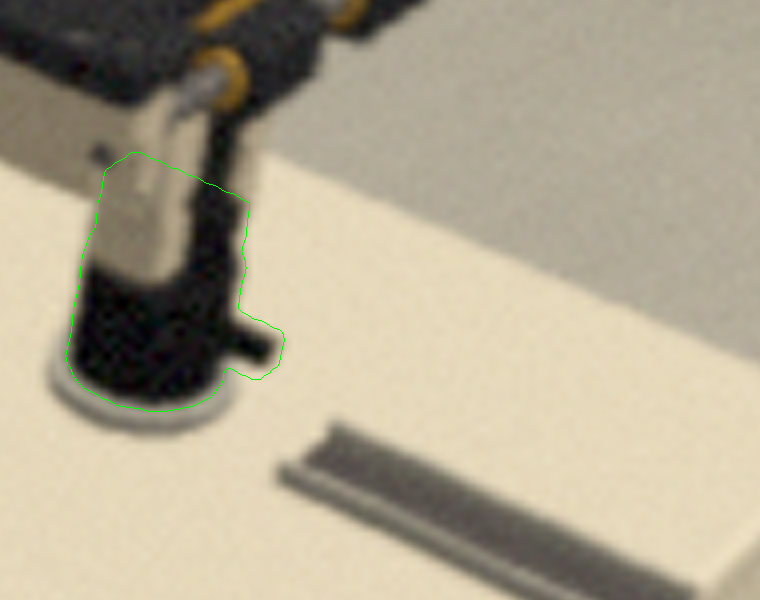

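The cap is clicked home and at the hard stop: it moved 0.1 mm for the last 1 mm command, and the force went from 9 to 15 N. The beak points into the gutter. I'm handing it in.

```bash
python3 - <<'E'
from h import *
print(ctrl.close_job()); o=ctrl.get_obs(); print(o['clock'],o['tool_pos'],o['force'],o['opening'])
E
```

```text
the job is handed in; nothing more can be done
None
the job is handed in; nothing more can be done
```

I gripped the largest black cap by its bar, turned its beak along the gutter, clicked it onto the neck and pressed it down to the seal's hard stop. I handed the job in at about 19 s, still gripping and pressing. The hand-in reports no verdict, and the state could not be read afterwards.

**Last checks:**
- **Click:** the force rose to 7.6 N, dropped, and then the balls pulled the cap down with about 9 N.
- **Seal:** the last 1 mm of commanded press moved the cap only 0.1 mm, while the force rose from 9 to 15 N. That puts the underside about 7 mm above the lid and the seal fully squeezed.
- **Beak and position:** the beak is at about 8.4° in the world frame. The gutter reads about 8.3° from the lid's edges, though the gutter ribs alone gave 7.2°. The scene picture shows the cap centred on the collar, within about 1 mm.
- **Grip:** the fingers hold the 14 mm bar at 13.6 mm opening.

**What went wrong or disagreed:**
- The first two move calls were refused because the rows did not have all four fields.
- The first grasp missed. The cameras showed the fingertips about 34 mm short of the reported TCP, so they closed just above the bar. I measured the offset, regrasped lower and did not disturb anything.
- There is some sideways force at the end, about 6 N, which means a small misalignment on the stud.
- I did not re-measure the cup, bowl and jar at the end. There was no sign of contact with them on the way.

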